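# Index the mould shuttle of a bath-bomb press

## Task

Move the filled mould from the loading position to under the press ram: pull up the red sprung T-knob of the index plunger, turn it to its rest notch and let go so that it stays up, then push the shuttle in by its black handle. Let the plunger down again so that its pin snaps fully home in the press hole and locks the shuttle there, nudging the shuttle gently by feel and never forcing the shuttle and the pin against each other. Leave the bottle, the jar and the cup where they stand.

Things in the scene. Friction and masses are not known exactly. Their poses are not given: they have to be found in the camera images.
- press: Bench press, fixed: white base plate 270 x 520 x 14 mm, guide rails, and a tall aluminium gantry (0.5 m) round the ram at its right end. Origin on the table under the press; at yaw 0 its x points away from the robot; y runs along the rails. The shuttle slides in press -y towards the ram. Keep the arm out of the gantry: it fills press y below -145 mm.
- ram (a point): The steel ram, 66 mm wide, hanging in the gantry: centre of its underside, 145 mm up, at press x = 0, y = -200 mm. The mould stops under it.
- knob_grip (a point): Red T-knob of the index plunger, at press x = -65, y = +20 mm: a bar 38 long, 14 thick, 27 mm tall, pinched across the 14 mm from above. Point on its turning axis, 12 mm under its top, 102 mm over the table when locked, 112 parked. Its y axis lies along the bar and turns with it (along the rails when locked). All within 70 mm of it is under 80 mm high.
- plunger (a joint): Lift of plunger and T-knob, m; 0 = pin fully home. A spring draws it down: 6.5 N at 0 plus 0.5 N per mm; hard stop at 0.018. 0.010 = parked in the rest notch (pin clear of the shuttle). 0.006 to 0.007 = pin's tip riding on the shuttle's edge; from there it drops to 0 by itself as a hole comes under it.
- knob (a joint): Turn of the T-knob, rad, anticlockwise from above: 0 = locked direction, 1.22 (70 degrees) = rest notch; 0.06 play, stops at both ends. A cross pin under it holds it in the sleeve's slots: it turns only while the lift is over 0.013, so from the rest notch (3 mm deep) too it must be lifted first.
- shuttle (a joint): Travel of the mould shuttle, m, growing towards the ram: about 0 at loading, end stop 0.145. Takes 5 N to slide, 2 N more with the pin riding on it, more if fast; stays where left. The press hole meets the pin at 0.110 nominally, but its brass plate is bolted on through slots, set anew for each mould: truly anywhere from 0.095 to 0.125, not measured. At 0.082 the pin still lands short of it.
- shuttle_handle (a point): Middle of the bar of the shuttle's black bow handle: bar 14 mm thick, 70 mm long along press x, 85 mm over the table on two legs, 37 mm free under it; at press x = +20, y = +198 mm less the travel. Push it in press -y, or pinch it from above.
- pin_tip (a point): Tip of the plunger's locking pin, 8 mm thick, small chamfer, under the dark bracket on the T-knob's axis; 28 mm over the table when fully home. The pin goes 7 mm deep into the 10 mm press hole (at loading: into a 16 mm long slot); the shuttle's edge is 35 mm high. Over 25 N of load from the shuttle harms it.
- oil_bottle: Bystander: pink bottle, white cap, 60 mm wide, 160 mm tall, to the left of the press. Origin at its foot, z up.
- jar: Bystander: glass jar with a wooden lid, 72 mm wide, 85 mm tall, in front of the press. Origin at its foot, z up.
- cup: Bystander: magenta cup, 84 mm wide, 60 mm tall, behind the press. Origin at its foot, z up.

How it is judged:
By the outcome, as a careful person would: the job done as asked, in the order asked, and still so for the second after the job is handed in, with the robot touching nothing.
It also fails if it takes over 72 s, if anything falls off the work surface, if the arm or the gripper's body presses on something with over 40 N, if the wrist force passes 120 N, or if a joint passes its speed limit or range.

## Robot

A 7-joint arm with a two-finger parallel gripper is mounted at the origin on the work surface. World frame = base frame: x ahead of the robot, y to its left, z up, the work surface at z = 0. Lengths are in m, angles in rad, forces in N, time in s.
With the tool pointing down it reaches from about 0.425 to 0.875 m from the base axis. Payload 4.7 kg.
Tool frame: the origin (TCP) lies midway between the tips of the shut fingers; the grasp point (between the pads) lies 19 mm behind it; z points along the fingers, y is the line along which they close (so a half turn about z gives the same grasp; the last joint's range is limited). The gripper opens to 87 mm and grips with 3 to 60 N. Pads are 19 mm wide; open, the fingers measure 117 mm over their backs; the gripper's body (75 mm by 190 mm) begins 51 mm behind the grasp point.
Start: joints at [1.144, 0.321, -0.07, 1.45, 0.023, 1.371, -0.057], TCP at [0.277, -0.588, 0.183] pointing down, gripper open.
Joint ranges: [-2.86, 2.86], [-0.3, 2.09], [-1.38, 1.24], [0.06, 2.45], [-1.56, 4.7], [0.09, 2.05], [-2.69, 2.69]. Speed limits (rad/s): [2.57, 2.57, 3.14, 3.14, 3.14, 3.14, 3.14].

## Interface

Orientations are given as a rotation vector (axis times angle).
In Python, from bench import ctrl gives the robot as it stands. The module is installed in compiled form; this text tells all that it offers.
- The arm moves only by the shell command python3 -m handwheel 'ROWS' [FORCE]. ROWS is JSON, a list of rows, each a list of 7 numbers: the finger opening in m, from 0 to 0.087, then the shift along the tool's x, y, z in m, then the turn, a rotation vector about the tool's x, y, z in degrees. A call has 1 to 12 rows; each row shifts and turns the commanded pose from where the row before left it, along the tool's axes as they then stand; what a row does not reach is not made up. A row lasts 1/8 s, in which the tool goes at most 62.5 mm and 10.7 degrees, less where a joint would pass 70% of its speed; a pose out of reach is approached as far as the arm can. A call is refused whole if a number of a shift passes 0.0625 or a number of a turn 10.7, either way. A call with a gripper value outside its range is refused whole. The fingers move at their own pace and stop on an object; FORCE is the grip in N (left out, the last holds). Time passes only in rows, so rows that do not move let the fingers close. It gives the time, the measured TCP pose, the force, the opening and the grip force at its end, in the units of the state.
- ctrl.get_state(): the state, without advancing time (a new reading comes with each control period).
- ctrl.get_image(name): name is "scene" or "top"; returns (picture, depth): 400x640x3 uint8, blue, green, red; 400x640 float32, m along the optical axis (not along the pixel's ray), 0 where there is no reading.
- ctrl.camera_info(name): a dict with "intrinsics" (3x3 intrinsics, pixels), "D" ([k1, k2, p1, p2, k3] as OpenCV has them; the pictures are not rectified), "R" (3x3) and "t" (3): a world point X has camera coordinates R X + t. Camera axes: x right, y down, z forward; pixel columns grow to the right and rows downward; lengths in m; the calibration is good to about 2 mm. A picture is of the moment at which its call begins. camera_info takes no time and is no camera call.
- ctrl.close_job(): hands the job in; it is judged then, once.
The state is a dict: "time": time; "joint_positions": joint angles; "qd": joint speeds; "joint_torque": joint torques, N m; "position": TCP position; "tool_rot": TCP orientation; "ft_force": force on the tool from outside, world axes, zero at the start; "torque": the same for the moment, N m; "grip_width": opening from 0.0 (shut) to 1.0 (fully open); "grip_force": force on a finger pad.
Only numpy, scipy, OpenCV 4.12 (cv2) and the standard library are available. Lean on these libraries where they do the work, as an engineer would, in place of code of your own. Each camera call takes 0.05 s, during which the arm holds its last target. There are 200 camera calls.

## Working session

There is one attempt and no reset: what is moved stays moved. The work goes in short steps, Python scripts to look and compute and a shell command to move; the robot and the scene stay as the last step left them, time stands still between calls to the robot, and variables do not carry over. Pictures are saved under pics/ and viewed, at most 10 in all, crops included, and the job is handed in when it is done.

```bash
mkdir -p pics
python3 - <<'E'
from bench import ctrl
import cv2,numpy as np
s=ctrl.get_state();print(s)
for n in("scene","top"):
    im,d=ctrl.get_image(n);cv2.imwrite(f"pics/{n}0.png",im);np.save(f"{n}_d.npy",d)
    c=ctrl.camera_info(n);print(n,{k:np.round(v,4).tolist() for k,v in c.items()})
E
```

```text
{'time': 0.0, 'joint_positions': array([ 1.14410883,  0.32181693, -0.07007121,  1.45172081,  0.02259939,
        1.37080009, -0.0569047 ]), 'qd': array([ 0.00104723, -0.00303069,  0.00032778,  0.0016575 , -0.00053001,
       -0.00196151, -0.00147306]), 'joint_torque': array([-1.58591829e-04, -4.91292894e+01, -4.04268745e-01, -3.12525451e+01,
       -6.39376324e-02,  4.37380420e-02,  1.98703301e-04]), 'position': array([ 0.27698699, -0.5873049 ,  0.18164244]), 'tool_rot': array([-3.06375737e+00, -6.86404842e-01,  8.31809778e-04]), 'ft_force': array([-1.07045314, -0.36074494, -0.12689002]), 'torque': array([-0.01899323, -0.01272655,  0.03164638]), 'grip_force': 0.0, 'grip_width': 0.9994262749849557}
scene {'intrinsics': [[489.9144, 0.0, 309.7838], [0.0, 489.9144, 205.5769], [0.0, 0.0, 1.0]], 'D': [-0.0456, 0.0, 0.0, 0.0, 0.0], 'R': [[-0.1168, 0.9931, -0.009], [0.8351, 0.0933, -0.5421], [-0.5375, -0.0709, -0.8403]], 't': [-0.0417, -0.437, 1.641]}
top {'intrinsics': [[366.081, 0.0, 314.6217], [0.0, 366.081, 196.2195], [0.0, 0.0, 1.0]], 'D': [-0.0627, 0.0, 0.0, 0.0, 0.0], 'R': [[-0.0046, -0.9999, -0.0159], [-0.9821, 0.0075, -0.1882], [0.1883, 0.0147, -0.982]], 't': [0.1465, 0.5757, 0.9097]}
```

View pics/scene0.png

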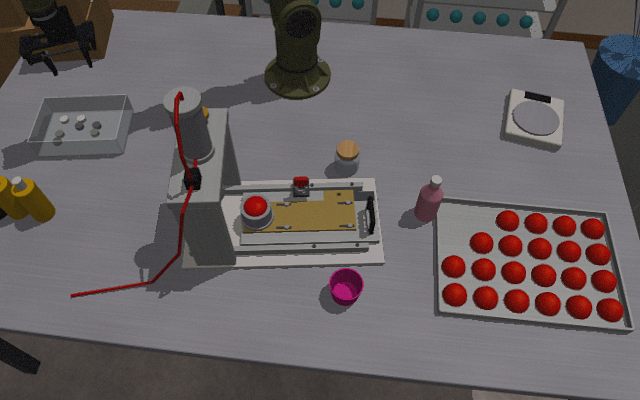

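View pics/top0.png

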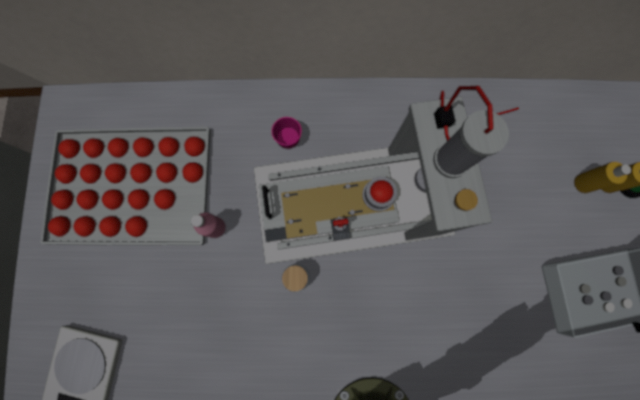

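Scene: press mid-image with its knob at about (301,183), black handle (371,215), plate corners (383,263) and (377,179), jar (347,155), bottle (429,200), cup (347,287). Top: knob (341,224), handle (269,201), plate corners (256,167) and (266,261).

```bash
cat > h.py <<'E'
from bench import ctrl
import cv2,numpy as np
def ray(n,uv):
    c=ctrl.camera_info(n);K,D,R,t=[np.array(c[k],float) for k in("intrinsics","D","R","t")]
    p=cv2.undistortPoints(np.array(uv,float).reshape(-1,1,2),K,D).reshape(-1,2)
    d=np.c_[p,np.ones(len(p))]@R
    return -R.T@t,d
def plane(n,uv,z):
    o,d=ray(n,uv);return o+d*((z-o[2])/d[:,2:3])
def tri(a,b):
    o1,d1=ray("scene",a);o2,d2=ray("top",b);d1=d1[0];d2=d2[0]
    s=np.linalg.lstsq(np.c_[d1,-d2],o2-o1,rcond=None)[0]
    p,q=o1+d1*s[0],o2+d2*s[1];return (p+q)/2,np.linalg.norm(p-q)
def pts(n,d):
    v,u=np.mgrid[:400,:640];o,r=ray(n,np.c_[u.ravel(),v.ravel()])
    return (o+r*d.ravel()[:,None]).reshape(400,640,3)
E
python3 - <<'E'
from h import *
S=cv2.imread("pics/scene0.png");T=cv2.imread("pics/top0.png")
def red(im,x0,x1,y0,y1):
    f=im.astype(int);m=(f[...,2]>90)&(f[...,1]<0.5*f[...,2])&(f[...,0]<.6*f[...,2]);w=np.zeros_like(m);w[y0:y1,x0:x1]=1;return m&w
for n,im,b in(("scene",S,(285,318,170,196)),("top",T,(328,355,212,236))):
    m=red(im,*b);v,u=np.nonzero(m);P=pts(n,np.load(n+"_d.npy"))[m];print(n,"knob px",u.mean(),v.mean(),u.min(),u.max(),v.min(),v.max(),"med",np.median(P,0).round(4),"zmax",np.percentile(P[:,2],95).round(4))
    q=P[P[:,2]>.108];print("  toppts",len(q),q.mean(0).round(4) if len(q) else'')
    Q=pts(n,np.load(n+"_d.npy"));
    x0,x1,y0,y1=(355,385,185,245) if n=="scene" else (255,290,175,230)
    A=Q[y0:y1,x0:x1].reshape(-1,3);C=im[y0:y1,x0:x1].reshape(-1,3).max(1)
    k=(A[:,2]>.078)&(A[:,2]<.105)&(C<90);B=A[k];print("  handle",k.sum(),B.mean(0).round(4),B.min(0).round(4),B.max(0).round(4))
    l=cv2.fitLine(B[:,:2].astype(np.float32),cv2.DIST_L2,0,.01,.01).ravel();print("  dir deg",np.degrees(np.arctan2(l[1],l[0])))
    # plate-level points: left end edge
    k=(abs(Q[...,2]-.014)<.005)&(im.min(2)>0)&(Q[...,0]>.3)&(Q[...,0]<1)&(abs(Q[...,1])<.45)
    c=plane(n,[(383,263),(377,179),(183,266)] if n=="scene" else [(256,167),(266,261)],.014);print("  corners",c.round(4).tolist())
    for nm,uv in(("jar",(347,150) if n=="scene" else (295,279)),("bottle",(436,181) if n=="scene" else (197,221)),("cup",(347,280) if n=="scene" else (287,132))):
        print("  ",nm,Q[uv[1],uv[0]].round(3))
a=cv2.resize(S[150:280,170:410],None,fx=3.2,fy=3.2,interpolation=2);b=cv2.resize(T[140:270,245:445],None,fx=3.84,fy=3.84*.0+3.0,interpolation=2)
cv2.imwrite("pics/c1.png",a)
E
```

```text
scene knob px 300.25925925925924 178.5 294 307 177 180 med [0.505  0.077  0.1143] zmax 0.1177
  toppts 53 [0.5046 0.0775 0.114 ]
  handle 155 [0.5659 0.2653 0.0904] [0.5224 0.2541 0.0784] [0.6037 0.2761 0.0972]
  dir deg 8.43545
  corners [[0.673, 0.309, 0.014], [0.4106, 0.2824, 0.014], [0.7391, -0.1968, 0.014]]
   jar [0.373 0.19  0.085]
   bottle [0.508 0.417 0.16 ]
   cup [0.73  0.222 0.013]
top knob px 340.3181818181818 221.8030303030303 334 347 219 225 med [0.5008 0.0803 0.1138] zmax 0.1165
  toppts 66 [0.5013 0.0796 0.1141]
  handle 174 [0.5584 0.2674 0.0907] [0.5188 0.2566 0.0795] [0.6009 0.2776 0.097 ]
  dir deg 8.070457
  corners [[0.6695, 0.3079, 0.014], [0.409, 0.2746, 0.014]]
   jar [0.364 0.192 0.087]
   bottle [0.499 0.417 0.163]
   cup [0.775 0.222 0.008]
```

View pics/c1.png

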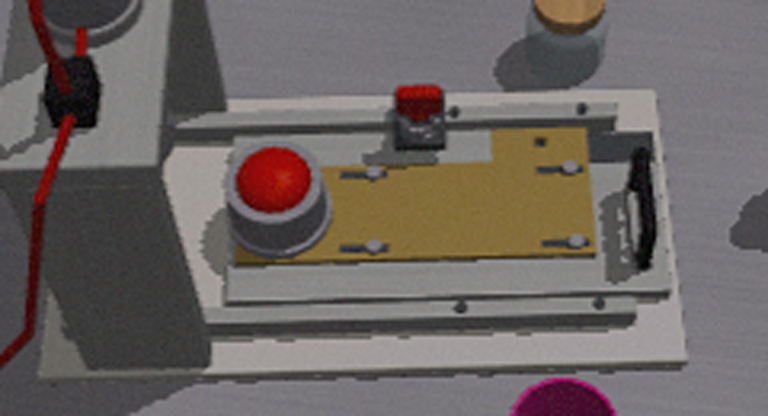

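Run:
```python
from h import *
print("hole",plane("scene",[(338.75,194)],.035))
y=np.radians(7.8);ex=np.array([np.cos(y),np.sin(y)]);ey=np.array([-ex[1],ex[0]])
k=np.array([.503,.0785]);O=k-(-.065*ex+.02*ey);print("O",O)
h=plane("scene",[(338.75,194)],.035)[0,:2];print("hole press",((h-O)@ex).round(4),((h-O)@ey).round(4),"travel est",((h-k)@ey).round(4))
hd=np.array([.562,.2665])-O;print("handle press",hd@ex,hd@ey)
for n in("scene","top"):
    Q=pts(n,np.load(n+"_d.npy")).reshape(-1,3);p=np.c_[(Q[:,:2]-O)@ex,(Q[:,:2]-O)@ey,Q[:,2]]
    b=(abs(p[:,0])<.25)&(p[:,1]>-.4)&(p[:,1]<-.09)&(p[:,2]>.08)
    for z0,z1 in((.15,.4),(.4,.48),(.48,.53),(.53,.8)):
        c=p[b&(p[:,2]>z0)&(p[:,2]<z1)]
        if len(c)>20:print(n,z0,len(c),np.percentile(c,2,axis=0).round(3),np.percentile(c,98,axis=0).round(3))
```

```text
hole [[0.48818683 0.17931585 0.035     ]]
O [0.57011292 0.06750656]
hole press -0.066 0.1219 travel est 0.1019
handle press 0.018968650205464503 0.19825337523500744
scene 0.15 6164 [-0.115 -0.251  0.16 ] [ 0.157 -0.146  0.39 ]
scene 0.4 1565 [-0.028 -0.231  0.403] [ 0.101 -0.166  0.473]
scene 0.48 161 [ 0.003 -0.203  0.481] [ 0.073 -0.195  0.502]
top 0.15 7396 [-0.129 -0.249  0.17 ] [ 0.127 -0.143  0.387]
top 0.4 2230 [-0.032 -0.23   0.404] [ 0.096 -0.164  0.471]
top 0.48 285 [-0.002 -0.202  0.481] [ 0.069 -0.194  0.502]
```

```bash
python3 -m handwheel '[[0.06,0,0,-0.06,0,0,0],[0.06,0,0,-0.06,0,0,0],[0.06,0,-0.03,-0.06,0,0,0],[0.06,0,-0.04,-0.06,0,0,0],[0.06,0,-0.05,-0.05,0,0,0],[0.06,0,-0.05,0,0,0,0],[0.06,0,-0.02,0,0,0,0],[0.06,0,0,0,0,0,0]]'
```

```text
time: 1.1
position: [0.2015, -0.4271, 0.4558]
tool_rot: [3.064, 0.686, 0.0]
ft_force: [-0.2, -0.4, -0.9]
grip_width: 0.697
grip_force: 0.0
```

```bash
python3 -m handwheel '[[0.06,0.057,-0.0035,0,0,0,-7],[0.06,0.057,-0.0035,0,0,0,-7],[0.06,0.057,-0.0035,0,0,0,-7],[0.06,0.057,-0.0035,0,0,0,-7],[0.06,0.057,-0.0035,0,0,0,-7],[0.06,0.057,-0.0035,0,0,0,-7],[0.06,0.057,-0.0035,0,0,0,-7],[0.06,0.057,-0.0035,0,0,0,-7],[0.06,0.057,-0.0035,0,0,0,-7],[0.06,0.057,-0.0035,0,0,0,-7],[0.06,0,0,0,0,0,-2.6],[0.06,0,0,0,0,0,0]]'
cat > t.py <<'E'
import sys,json
from h import *
from scipy.spatial.transform import Rotation as Ro
s=ctrl.get_state();R=Ro.from_rotvec(s["tool_rot"]).as_matrix()
print("t",s["time"],"pos",s["position"].round(4),"yaw_toolx",np.degrees(np.arctan2(R[1,0],R[0,0])).round(2),"tooly",np.degrees(np.arctan2(R[1,1],R[0,1])).round(2),"zz",R[:,2].round(4),"F",s["ft_force"].round(2),"q7",s["joint_positions"][6].round(3))
if len(sys.argv)>1:
    p=np.array(json.loads(sys.argv[1]));print("shift tool",(R.T@(p-s["position"])).round(4))
E
python3 t.py '[0.503,0.0785,0.17]'
```

```text
time: 2.6
position: [0.4687, 0.038, 0.4542]
tool_rot: [-2.063, -2.368, 0.0]
ft_force: [-0.1, -0.5, -0.2]
grip_width: 0.692
grip_force: 0.0
t 2.6 pos [0.4687 0.038  0.4542] yaw_toolx 97.88 tooly 7.88 zz [-1.e-03  8.e-04 -1.e+00] F [-0.06 -0.49 -0.24] q7 0.028
shift tool [0.0351 0.0398 0.2841]
```

```bash
python3 -m handwheel '[[0.05,0.035,0.04,0.06,0,0,0],[0.05,0,0,0.06,0,0,0],[0.05,0,0,0.06,0,0,0],[0.05,0,0,0.06,0,0,0],[0.05,0,0,0.045,0,0,0],[0.05,0,0,0.03,0,0,0],[0.05,0,0,0.03,0,0,0],[0.05,0,0,0.02,0,0,0],[0.05,0,0,0,0,0,0]]'; python3 t.py '[0.503,0.0785,0.084]'
```

```text
time: 3.72
position: [0.4939, 0.068, 0.101]
tool_rot: [-2.065, -2.363, 0.004]
ft_force: [-0.2, -0.3, 0.3]
grip_width: 0.577
grip_force: 0.0
t 3.725 pos [0.4939 0.068  0.101 ] yaw_toolx 97.7 tooly 7.7 zz [-4.5e-03  8.0e-04 -1.0e+00] F [-0.21 -0.25  0.35] q7 -0.117
shift tool [0.0091 0.0105 0.017 ]
```

```bash
python3 -m handwheel '[[0.05,0.009,0.0105,0,0,0,0],[0.05,0,0,0.009,0,0,0],[0.05,0,0,0.008,0,0,0],[0.05,0,0,0,0,0,0]]'; python3 t.py '[0.503,0.0785,0.084]';python3 - <<'E'
from h import *
a,_=ctrl.get_image("scene");b,_=ctrl.get_image("top")
cv2.imwrite("pics/c2.png",np.hstack([cv2.resize(a[130:230,250:350],(400,400),interpolation=2),cv2.resize(b[170:270,290:390],(400,400),interpolation=2)]))
E
```

```text
time: 4.22
position: [0.5035, 0.0794, 0.0852]
tool_rot: [-2.063, -2.368, 0.002]
ft_force: [0.3, -0.1, 0.4]
grip_width: 0.574
grip_force: 0.0
t 4.225 pos [0.5035 0.0794 0.0852] yaw_toolx 97.86 tooly 7.86 zz [-1.7e-03 -3.0e-04 -1.0e+00] F [ 0.26 -0.15  0.36] q7 -0.164
shift tool [-0.0008 -0.0006  0.0012]
```

View pics/c2.png

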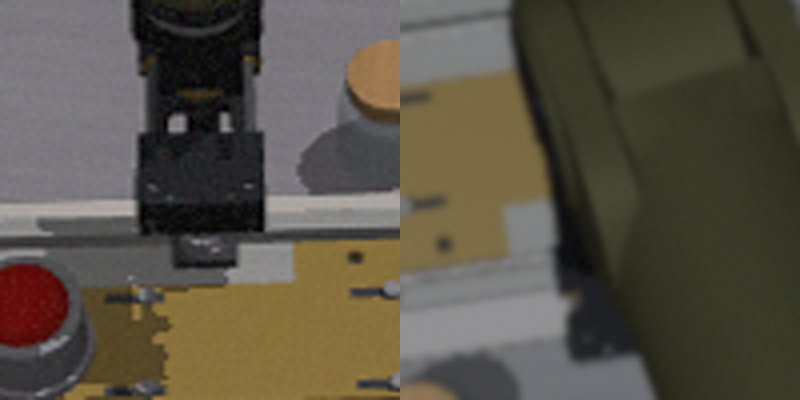

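The finger pair hides the knob; its bracket shows centred beneath the gripper (left half, about (203,250)), and the jar is clear to the right. Closing gently.

```bash
python3 -m handwheel '[[0,0,0,0.001,0,0,0],[0,0,0,0,0,0,0],[0,0,0,0,0,0,0],[0,0,0,0,0,0,0],[0,0,0,0,0,0,0]]' 5; python3 t.py
```

```text
time: 4.95
position: [0.5043, 0.0796, 0.0851]
tool_rot: [2.064, 2.368, -0.0]
ft_force: [-0.6, 0.1, 0.1]
grip_width: 0.091
grip_force: 0.0
t 4.95 pos [0.5043 0.0796 0.0851] yaw_toolx 97.86 tooly 7.86 zz [ 1.e-04 -1.e-04 -1.e+00] F [-0.64  0.14  0.14] q7 -0.164
```

```bash
python3 -m handwheel '[[0,0,0,0,0,0,0],[0,0,0,0,0,0,0]]' 5; python3 t.py
```

```text
time: 5.2
position: [0.5043, 0.0796, 0.085]
tool_rot: [2.064, 2.368, -0.0]
ft_force: [0.4, -0.7, 0.3]
grip_width: 0.006
grip_force: 0.0
t 5.2 pos [0.5043 0.0796 0.085 ] yaw_toolx 97.86 tooly 7.86 zz [-0.e+00 -1.e-04 -1.e+00] F [ 0.44 -0.68  0.31] q7 -0.164
```

Run:
```python
from h import *
for n in("scene","top"):
    c=ctrl.camera_info(n)
    P=np.array([[.5043,.0796,.085],[.5043,.0796,.104],[.5043,.0796,.155],[.503,.0785,.114]])
    print(n,cv2.projectPoints(P,cv2.Rodrigues(np.array(c["R"]))[0],np.array(c["t"],float),np.array(c["intrinsics"],float),np.array(c["D"],float))[0].reshape(-1,2).round(1).tolist())
a,d=ctrl.get_image("scene")
cv2.imwrite("pics/c3.png",cv2.resize(a[130:220,260:350],(600,600),interpolation=2))
Q=pts("scene",d);[print(v,u,Q[v,u].round(3),a[v,u]) for u in(296,301,306) for v in (160,170,175,178,182,185,187,190,192,195)]
```

```text
scene [[301.3, 184.9], [301.2, 180.7], [300.7, 168.9], [300.7, 178.0]]
top [[339.7, 222.0], [340.1, 221.1], [341.2, 218.4], [340.8, 221.1]]
160 296 [0.527 0.073 0.219] [32 33 28]
170 296 [0.569 0.079 0.236] [31 31 32]
175 296 [0.586 0.081 0.24 ] [46 36 38]
178 296 [0.594 0.082 0.239] [40 38 36]
182 296 [0.601 0.083 0.233] [13 15 11]
185 296 [0.593 0.081 0.21 ] [11 22 18]
187 296 [0.591 0.081 0.198] [8 8 9]
190 296 [0.52  0.067 0.082] [58 59 59]
192 296 [0.516 0.066 0.066] [55 50 55]
195 296 [0.523 0.067 0.063] [36 35 34]
160 301 [0.525 0.085 0.219] [28 29 25]
170 301 [0.568 0.09  0.236] [29 25 29]
175 301 [0.585 0.093 0.239] [37 33 38]
178 301 [0.593 0.094 0.24 ] [37 33 34]
182 301 [0.599 0.094 0.232] [12 17 12]
185 301 [0.593 0.093 0.212] [9 9 9]
187 301 [0.591 0.093 0.201] [ 7 12  9]
190 301 [0.517 0.08  0.08 ] [135 128 130]
192 301 [0.519 0.08  0.073] [52 49 51]
195 301 [0.521 0.08  0.062] [28 24 28]
160 306 [0.523 0.096 0.218] [25 16 18]
170 306 [0.568 0.102 0.238] [57 51 53]
175 306 [0.586 0.104 0.243] [41 39 34]
178 306 [0.589 0.105 0.235] [43 41 43]
182 306 [0.596 0.106 0.23 ] [ 8 13  8]
185 306 [0.59  0.104 0.208] [15  9 19]
187 306 [0.591 0.104 0.202] [7 7 7]
190 306 [0.508 0.092 0.068] [59 56 56]
192 306 [0.51  0.092 0.062] [60 58 57]
195 306 [0.515 0.093 0.056] [29 27 27]
```

View pics/c3.png

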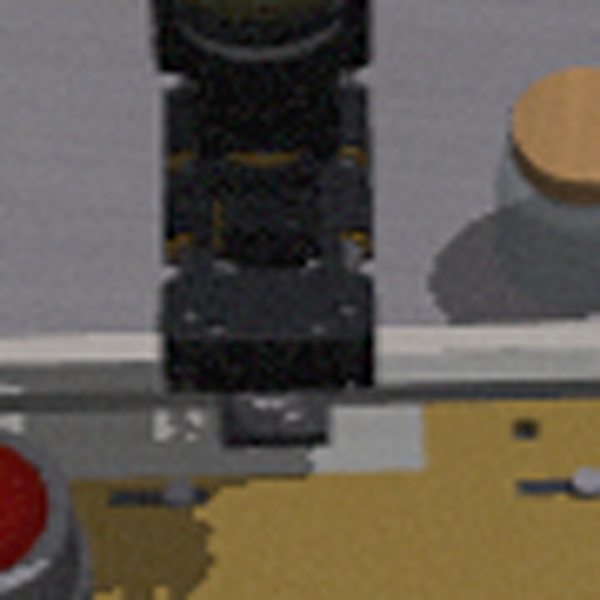

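The gripper closed on nothing and body bottom reads z≈0.20 in depth. Check real finger-tip height from the start picture, where the fingers are visible.

Run:
```python
from h import *
S=cv2.imread("pics/scene0.png");Q=pts("scene",np.load("scene_d.npy"))
g=(Q[...,2]>.12)&(Q[...,1]<-.4)&(Q[...,0]>0.1)&(Q[...,0]<.6);g[85:]=0;g[:,120:]=0
v,u=np.nonzero(g);P=Q[g]
o=np.argsort(P[:,2])[:40];print(np.c_[u[o],v[o],P[o].round(3)][::3])
t=np.radians(-64.8);r=P[:,:2]-[.277,-.5873];a=r@[np.cos(t),np.sin(t)]
for z in np.arange(.12,.36,.02):
    k=(P[:,2]>=z)&(P[:,2]<z+.02)
    if k.sum():print(round(z,2),k.sum(),"along y",a[k].min().round(3),a[k].max().round(3))
c=ctrl.camera_info("scene")
print(cv2.projectPoints(np.array([[.277,-.5873,.1816]]),cv2.Rodrigues(np.array(c["R"]))[0],np.array(c["t"],float),np.array(c["intrinsics"],float),np.array(c["D"],float))[0])
cv2.imwrite("pics/c4.png",cv2.resize(S[0:90,0:120],(800,600),interpolation=2))
```

```text
[[90.    66.     0.261 -0.544  0.223]
 [88.    66.     0.263 -0.549  0.224]
 [89.    67.     0.268 -0.543  0.225]
 [89.    66.     0.265 -0.545  0.226]
 [56.    73.     0.302 -0.627  0.227]
 [91.    63.     0.255 -0.541  0.228]
 [88.    65.     0.264 -0.546  0.229]
 [56.    72.     0.301 -0.626  0.23 ]
 [54.    74.     0.31  -0.627  0.231]
 [89.    65.     0.267 -0.541  0.232]
 [56.    68.     0.288 -0.63   0.233]
 [90.    60.     0.25  -0.544  0.234]
 [89.    64.     0.267 -0.54   0.236]
 [88.    63.     0.264 -0.543  0.236]]
0.22 46 along y -0.051 0.053
0.24 69 along y -0.054 0.058
0.26 79 along y -0.059 0.062
0.28 55 along y -0.085 0.087
0.3 500 along y -0.089 0.092
0.32 972 along y -0.095 0.096
0.34 230 along y -0.087 0.018
[[[79.17682045 79.96420005]]]
```

View pics/c4.png

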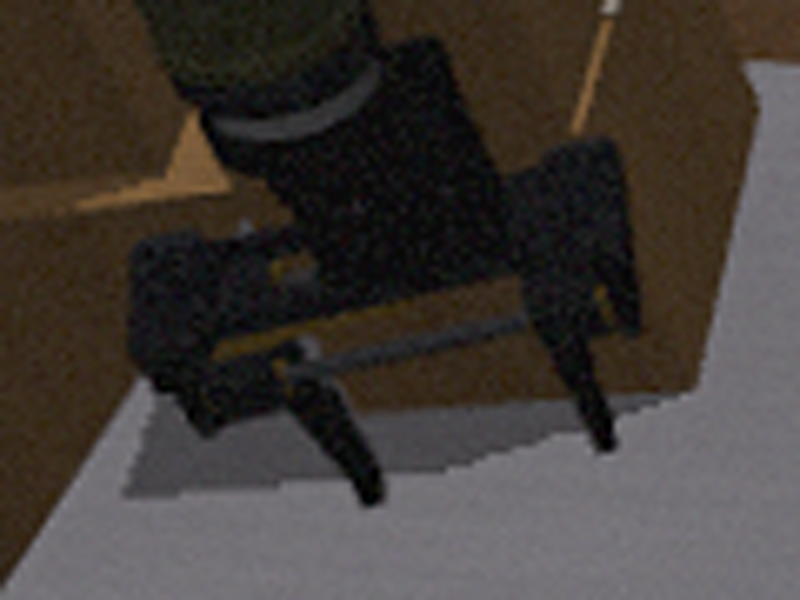

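The start picture shows fingertips at about (57,75) and (90,67), z≈0.224, while the reported TCP was 0.182: the reported TCP lies about 42 mm beyond the real tips. The fingers closed above the knob, so I'll reopen and go 41 mm lower.

```bash
python3 -m handwheel '[[0.05,0,0,0,0,0,0],[0.05,0,0,0,0,0,0],[0.05,0,0,0,0,0,0],[0.05,0,0,0,0,0,0],[0.05,0,0,0,0,0,0],[0.05,0,0,0,0,0,0],[0.05,0,0,0.007,0,0,0],[0.05,0,0,0.007,0,0,0],[0.05,0,0,0.005,0,0,0]]'; python3 -m handwheel '[[0.05,0,0,0.007,0,0,0],[0.05,0,0,0.007,0,0,0],[0.05,0,0,0.007,0,0,0],[0.05,0,0,0,0,0,0]]'; python3 t.py
```

```text
time: 6.38
position: [0.5038, 0.0795, 0.0652]
tool_rot: [-2.063, -2.368, 0.001]
ft_force: [-0.6, 0.3, -0.3]
grip_width: 0.572
grip_force: 0.0
time: 6.88
position: [0.5037, 0.0796, 0.0443]
tool_rot: [-2.063, -2.368, 0.001]
ft_force: [0.4, -0.4, -0.4]
grip_width: 0.575
grip_force: 0.0
t 6.875 pos [0.5037 0.0796 0.0443] yaw_toolx 97.86 tooly 7.86 zz [-0.0013  0.     -1.    ] F [ 0.42 -0.38 -0.41] q7 -0.2
```

```bash
python3 -m handwheel '[[0,0,0,0,0,0,0],[0,0,0,0,0,0,0],[0,0,0,0,0,0,0],[0,0,0,0,0,0,0],[0,0,0,0,0,0,0],[0,0,0,0,0,0,0]]' 6; python3 t.py
```

```text
time: 7.62
position: [0.5019, 0.0792, 0.0448]
tool_rot: [-2.062, -2.366, 0.007]
ft_force: [-6.0, -0.8, 5.1]
grip_width: 0.161
grip_force: 6.0
t 7.625 pos [0.5019 0.0792 0.0448] yaw_toolx 97.86 tooly 7.86 zz [-0.0048 -0.0014 -1.    ] F [-6.05 -0.77  5.13] q7 -0.2
```

```bash
python3 -m handwheel '[[0,0,-0.0025,0,0,0,0],[0,0,0,0,0,0,0],[0,0,0,0,0,0,0]]' 6; python3 t.py
```

```text
time: 8.0
position: [0.5016, 0.0792, 0.0449]
tool_rot: [-2.064, -2.368, 0.001]
ft_force: [-1.3, -0.8, -1.2]
grip_width: 0.159
grip_force: 6.0
t 8.0 pos [0.5016 0.0792 0.0449] yaw_toolx 97.85 tooly 7.85 zz [-4.e-04 -1.e-04 -1.e+00] F [-1.31 -0.77 -1.2 ] q7 -0.197
```

```bash
python3 -m handwheel '[[0,0,0,0,0,0,0],[0,0,0,0,0,0,0],[0,0,0,-0.004,0,0,0],[0,0,0,-0.004,0,0,0],[0,0,0,-0.004,0,0,0],[0,0,0,-0.004,0,0,0],[0,0,0,0,0,0,0],[0,0,0,0,0,0,0]]' 45; python3 t.py
```

```text
time: 9.0
position: [0.5014, 0.0792, 0.0607]
tool_rot: [-2.064, -2.368, 0.001]
ft_force: [1.8, 0.7, -15.4]
grip_width: 0.154
grip_force: 45.0
t 9.0 pos [0.5014 0.0792 0.0607] yaw_toolx 97.86 tooly 7.86 zz [-7.e-04 -1.e-04 -1.e+00] F [  1.78   0.66 -15.36] q7 -0.182
```

```bash
python3 -m handwheel '[[0,0,0,0,0,0,-8],[0,0,0,0,0,0,-8],[0,0,0,0,0,0,-8],[0,0,0,0,0,0,0]]'; python3 t.py; python3 -m handwheel '[[0,0,0,0,0,0,-8],[0,0,0,0,0,0,-8],[0,0,0,0,0,0,-8],[0,0,0,0,0,0,-8],[0,0,0,0,0,0,-8],[0,0,0,0,0,0,-6],[0,0,0,0,0,0,0],[0,0,0,0,0,0,0]]'; python3 t.py
```

```text
time: 9.5
position: [0.5012, 0.0791, 0.0606]
tool_rot: [-1.528, -2.744, 0.001]
ft_force: [1.6, -0.1, -14.5]
grip_width: 0.158
grip_force: 45.0
t 9.5 pos [0.5012 0.0791 0.0606] yaw_toolx 121.77 tooly 31.77 zz [-1.4e-03 -2.0e-04 -1.0e+00] F [  1.64  -0.14 -14.49] q7 0.225
time: 10.5
position: [0.5008, 0.0786, 0.0606]
tool_rot: [-0.337, -3.122, 0.002]
ft_force: [-1.1, -1.6, -15.7]
grip_width: 0.158
grip_force: 45.0
t 10.5 pos [0.5008 0.0786 0.0606] yaw_toolx 167.67 tooly 77.67 zz [-0.002  -0.0011 -1.    ] F [ -1.1   -1.6  -15.69] q7 1.001
```

```bash
python3 -m handwheel '[[0,0,0,0.003,0,0,0],[0,0,0,0.003,0,0,0],[0,0,0,0,0,0,0],[0,0,0,0,0,0,0]]'; python3 t.py
```

```text
time: 11.0
position: [0.5011, 0.0787, 0.0549]
tool_rot: [-0.333, -3.122, 0.002]
ft_force: [-4.6, -3.2, -11.2]
grip_width: 0.153
grip_force: 45.0
t 11.0 pos [0.5011 0.0787 0.0549] yaw_toolx 167.83 tooly 77.83 zz [-0.0016 -0.001  -1.    ] F [ -4.64  -3.18 -11.2 ] q7 0.997
```

```bash
python3 -m handwheel '[[0,0,0,0.001,0,0,0],[0,0,0,0,0,0,0],[0,0,0,0,0,0,0]]'; python3 t.py
```

```text
time: 11.38
position: [0.5012, 0.0787, 0.0546]
tool_rot: [-0.333, -3.122, 0.003]
ft_force: [-6.2, -3.7, -5.0]
grip_width: 0.153
grip_force: 45.0
t 11.375 pos [0.5012 0.0787 0.0546] yaw_toolx 167.83 tooly 77.83 zz [-0.0016 -0.0015 -1.    ] F [-6.23 -3.71 -5.04] q7 0.996
```

```bash
python3 -m handwheel '[[0.05,0,0,0,0,0,0],[0.05,0,0,0,0,0,0],[0.05,0,0,0,0,0,0],[0.05,0,0,0,0,0,0],[0.05,0,0,-0.01,0,0,0],[0.05,0,0,-0.03,0,0,0],[0.05,0,0,-0.04,0,0,-10],[0.05,0,0,0,0,0,-10],[0.05,0,0,0,0,0,0]]'; python3 t.py '[0.562,0.2665,0.08]'
```

```text
time: 12.5
position: [0.5023, 0.0792, 0.1349]
tool_rot: [-0.212, 3.133, -0.001]
ft_force: [-0.7, -1.0, -0.1]
grip_width: 0.569
grip_force: 0.0
t 12.5 pos [0.5023 0.0792 0.1349] yaw_toolx -172.26 tooly 97.74 zz [ 1.4e-03 -4.0e-04 -1.0e+00] F [-0.72 -1.03 -0.09] q7 1.416
shift tool [-0.0843  0.1775  0.0549]
```

```bash
python3 -m handwheel '[[0.05,-0.021,0.044,0,0,0,0],[0.05,-0.021,0.044,0,0,0,0],[0.05,-0.021,0.045,0,0,0,0],[0.05,-0.021,0.045,0.02,0,0,0],[0.05,0,0,0.02,0,0,0],[0.05,0,0,0,0,0,0]]'; python3 t.py '[0.5615,0.2668,0.026]';python3 - <<'E'
from h import *
a,_=ctrl.get_image("scene");b,_=ctrl.get_image("top")
cv2.imwrite("pics/c5.png",np.hstack([cv2.resize(a[130:270,270:410],(400,400),interpolation=2),cv2.resize(b[140:270,240:370],(400,400),interpolation=2)]))
E
```

```text
time: 13.25
position: [0.559, 0.2657, 0.0915]
tool_rot: [0.213, -3.13, 0.003]
ft_force: [0.2, -0.4, 1.0]
grip_width: 0.575
grip_force: 0.0
t 13.25 pos [0.559  0.2657 0.0915] yaw_toolx -172.22 tooly 97.78 zz [-0.0047 -0.0024 -1.    ] F [ 0.16 -0.44  0.95] q7 0.934
shift tool [-0.003   0.0008  0.0655]
```

View pics/c5.png

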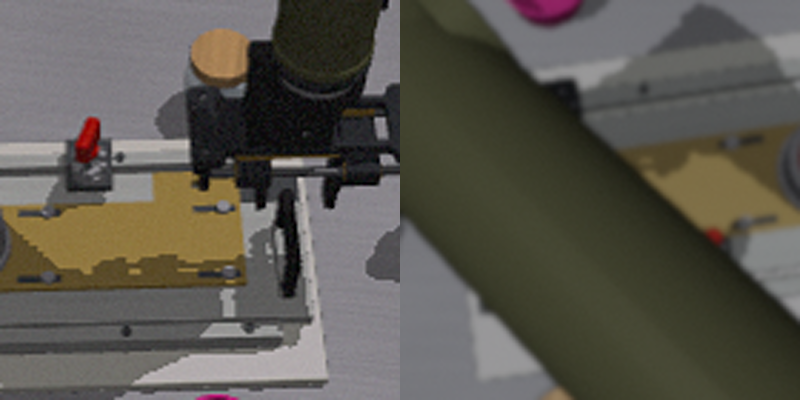

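Knob stands turned and raised (left half, (88,140)); the fingers at (262,195) and (330,200) straddle the handle bar at about (288,240). Descend and pinch.

```bash
python3 -m handwheel '[[0.05,-0.003,0.001,0.02,0,0,0],[0.05,0,0,0.015,0,0,0],[0.05,0,0,0.01,0,0,0],[0.05,0,0,0.01,0,0,0],[0.05,0,0,0.01,0,0,0],[0.05,0,0,0,0,0,0]]'; python3 -m handwheel '[[0.0,0,0,0,0,0,0],[0,0,0,0,0,0,0],[0,0,0,0,0,0,0],[0,0,0,0,0,0,0],[0,0,0,0,0,0,0],[0,0,0,0,0,0,0]]' 5; python3 t.py
```

```text
time: 14.1
position: [0.563, 0.2681, 0.0281]
tool_rot: [0.215, -3.133, 0.001]
ft_force: [0.2, -0.3, 0.2]
grip_width: 0.575
grip_force: 0.0
time: 14.85
position: [0.5637, 0.2679, 0.0292]
tool_rot: [-0.215, 3.134, -0.001]
ft_force: [-0.2, -2.8, 2.8]
grip_width: 0.16
grip_force: 5.0
t 14.85 pos [0.5637 0.2679 0.0292] yaw_toolx -172.16 tooly 97.84 zz [ 1.e-04 -9.e-04 -1.e+00] F [-0.2  -2.84  2.85] q7 0.895
```

```bash
python3 -m handwheel '[[0,0,-0.003,0,0,0,0],[0,0,-0.005,0,0,0,0],[0,0,-0.006,0,0,0,0],[0,0,-0.006,0,0,0,0],[0,0,-0.006,0,0,0,0],[0,0,0,0,0,0,0]]' 15; python3 t.py '[0.5637,0.2679,0.029]'
```

```text
time: 15.6
position: [0.5671, 0.2447, 0.0292]
tool_rot: [-0.217, 3.133, 0.005]
ft_force: [2.6, 5.4, -2.1]
grip_width: 0.154
grip_force: 15.0
t 15.6 pos [0.5671 0.2447 0.0292] yaw_toolx -172.09 tooly 97.91 zz [ 8.0e-04  3.2e-03 -1.0e+00] F [ 2.61  5.45 -2.11] q7 0.939
shift tool [0.0002 0.0235 0.0002]
```

```bash
python3 -m handwheel '[[0,0,-0.006,0,0,0,0],[0,0,-0.006,0,0,0,0],[0,0,-0.006,0,0,0,0],[0,0,-0.006,0,0,0,0],[0,0,-0.006,0,0,0,0],[0,0,-0.006,0,0,0,0],[0,0,-0.006,0,0,0,0],[0,0,-0.006,0,0,0,0],[0,0,-0.006,0,0,0,0],[0,0,-0.006,0,0,0,0],[0,0,-0.002,0,0,0,0],[0,0,0,0,0,0,0]]' 15; python3 t.py '[0.5637,0.2679,0.029]'
```

```text
time: 17.1
position: [0.5761, 0.1828, 0.0292]
tool_rot: [-0.216, 3.132, 0.004]
ft_force: [1.6, 4.0, -2.5]
grip_width: 0.154
grip_force: 15.0
t 17.1 pos [0.5761 0.1828 0.0292] yaw_toolx -172.1 tooly 97.9 zz [ 0.0015  0.0024 -1.    ] F [ 1.58  3.96 -2.48] q7 1.046
shift tool [0.0006 0.086  0.0004]
```

```bash
python3 -m handwheel '[[0.05,0,0.002,0,0,0,0],[0.05,0,0,0,0,0,0],[0.05,0,0,0,0,0,0],[0.05,0,0,0,0,0,0],[0.05,0,0,-0.02,0,0,0],[0.05,0,0,-0.04,0,0,0],[0.05,0,0,-0.04,0,0,0],[0.05,0,0,0,0,0,10],[0.05,0,0,0,0,0,10],[0.05,0,0,0,0,0,0]]'; python3 t.py '[0.5012,0.0787,0.055]'
```

```text
time: 18.35
position: [0.5757, 0.1835, 0.1306]
tool_rot: [0.329, 3.122, -0.0]
ft_force: [-0.5, -1.0, 0.8]
grip_width: 0.577
grip_force: 0.0
t 18.35 pos [0.5757 0.1835 0.1306] yaw_toolx 167.98 tooly 77.98 zz [ 1.9e-03 -3.0e-04 -1.0e+00] F [-0.54 -1.05  0.78] q7 0.783
shift tool [ 0.0511 -0.1181  0.0755]
```

```bash
python3 -m handwheel '[[0.05,0.012,-0.029,0,0,0,0],[0.05,0.013,-0.03,0,0,0,0],[0.05,0.013,-0.03,0,0,0,0],[0.05,0.013,-0.029,0,0,0,0],[0.05,0,0,0.02,0,0,0],[0.05,0,0,0.01,0,0,0],[0.05,0,0,0,0,0,0]]'; python3 t.py '[0.5012,0.0787,0.055]'
```

```text
time: 19.23
position: [0.5002, 0.0792, 0.0987]
tool_rot: [-0.328, -3.123, -0.001]
ft_force: [0.2, -0.3, 0.5]
grip_width: 0.574
grip_force: 0.0
t 19.225 pos [0.5002 0.0792 0.0987] yaw_toolx 168.0 tooly 78.0 zz [-1.2e-03  5.0e-04 -1.0e+00] F [ 0.25 -0.29  0.5 ] q7 1.045
shift tool [-0.0012 -0.0003  0.0437]
```

```bash
python3 -m handwheel '[[0.05,-0.001,0,0.01,0,0,0],[0.05,0,0,0.012,0,0,0],[0.05,0,0,0.012,0,0,0],[0.05,0,0,0.01,0,0,0],[0.05,0,0,0,0,0,0]]'; python3 -m handwheel '[[0,0,0,0,0,0,0],[0,0,0,0,0,0,0],[0,0,0,0,0,0,0],[0,0,0,0,0,0,0],[0,0,0,0,0,0,0],[0,0,0,0,0,0,0]]' 6; python3 t.py '[0.5012,0.0787,0.055]'
```

```text
time: 19.85
position: [0.5007, 0.0784, 0.054]
tool_rot: [-0.332, -3.122, 0.0]
ft_force: [0.0, -0.2, 0.6]
grip_width: 0.575
grip_force: 0.0
time: 20.6
position: [0.5015, 0.0785, 0.0552]
tool_rot: [-0.332, -3.124, 0.0]
ft_force: [-1.0, -0.3, 2.2]
grip_width: 0.159
grip_force: 6.0
t 20.6 pos [0.5015 0.0785 0.0552] yaw_toolx 167.87 tooly 77.87 zz [-1.e-04 -2.e-04 -1.e+00] F [-0.98 -0.33  2.2 ] q7 0.995
shift tool [0.0004 0.0001 0.0002]
```

```bash
python3 -m handwheel '[[0,0,0,0,0,0,0],[0,0,0,0,0,0,0],[0,0,0,-0.003,0,0,0],[0,0,0,-0.003,0,0,0],[0,0,0,-0.0015,0,0,0],[0,0,0,0,0,0,0],[0,0,0,0,0,0,0]]' 45; python3 t.py
```

```text
time: 21.48
position: [0.5012, 0.0783, 0.0622]
tool_rot: [-0.332, -3.123, 0.0]
ft_force: [4.2, 1.3, -15.4]
grip_width: 0.159
grip_force: 45.0
t 21.475 pos [0.5012 0.0783 0.0622] yaw_toolx 167.85 tooly 77.85 zz [-7.e-04 -1.e-04 -1.e+00] F [  4.2    1.34 -15.37] q7 1.004
```

```bash
python3 -m handwheel '[[0,0,0,0,0,0,8],[0,0,0,0,0,0,8],[0,0,0,0,0,0,8],[0,0,0,0,0,0,8],[0,0,0,0,0,0,8],[0,0,0,0,0,0,8],[0,0,0,0,0,0,8],[0,0,0,0,0,0,8],[0,0,0,0,0,0,6],[0,0,0,0,0,0,0],[0,0,0,0,0,0,0]]'; python3 t.py;  python3 -m handwheel '[[0,0,0,0.003,0,0,0],[0,0,0,0.003,0,0,0],[0,0,0,0.002,0,0,0],[0,0,0,0.001,0,0,0],[0,0,0,0,0,0,0],[0,0,0,0,0,0,0]]'; python3 t.py
```

```text
time: 22.85
position: [0.5014, 0.0784, 0.0624]
tool_rot: [-2.062, -2.37, 0.0]
ft_force: [3.4, 0.7, -15.7]
grip_width: 0.154
grip_force: 45.0
t 22.85 pos [0.5014 0.0784 0.0624] yaw_toolx 97.96 tooly 7.96 zz [-3.e-04 -1.e-04 -1.e+00] F [  3.42   0.7  -15.71] q7 -0.179
time: 23.6
position: [0.5016, 0.0784, 0.0536]
tool_rot: [2.064, 2.368, -0.0]
ft_force: [3.0, 0.5, -11.9]
grip_width: 0.16
grip_force: 45.0
t 23.6 pos [0.5016 0.0784 0.0536] yaw_toolx 97.86 tooly 7.86 zz [-0.e+00 -1.e-04 -1.e+00] F [  3.01   0.46 -11.92] q7 -0.189
```

```bash
python3 -m handwheel '[[0,0,0,0.001,0,0,0],[0,0,0,0.001,0,0,0],[0,0,0,0.001,0,0,0],[0,0,0,0,0,0,0],[0,0,0,0,0,0,0]]'; python3 t.py
```

```text
time: 24.22
position: [0.5019, 0.0785, 0.0518]
tool_rot: [2.063, 2.368, -0.0]
ft_force: [-3.6, -0.4, 6.7]
grip_width: 0.157
grip_force: 45.0
t 24.225 pos [0.5019 0.0785 0.0518] yaw_toolx 97.86 tooly 7.86 zz [ 5.e-04 -7.e-04 -1.e+00] F [-3.64 -0.42  6.71] q7 -0.192
```

```bash
python3 -m handwheel '[[0.05,0,0,-0.001,0,0,0],[0.05,0,0,0,0,0,0],[0.05,0,0,0,0,0,0],[0.05,0,0,0,0,0,0],[0.05,0,0,-0.01,0,0,0],[0.05,0,0,-0.03,0,0,0],[0.05,0,0,-0.04,0,0,0],[0.05,0,0,0,0,0,-10],[0.05,0,0,0,0,0,-10],[0.05,0,0,0,0,0,-10],[0.05,0,0,0,0,0,-10],[0.05,0,0,0,0,0,-10]]';python3 -m handwheel '[[0.05,0,0,0,0,0,-10],[0.05,0,0,0,0,0,-10],[0.05,0,0,0,0,0,-10],[0.05,0,0,0,0,0,-10],[0.05,0,0,0,0,0,0]]'; python3 t.py '[0.5759,0.183,0.0285]'
```

```text
time: 25.72
position: [0.5018, 0.0785, 0.1323]
tool_rot: [0.861, 3.021, 0.0]
ft_force: [-0.0, 0.2, -0.9]
grip_width: 0.573
grip_force: 0.0
time: 26.35
position: [0.5018, 0.0785, 0.1321]
tool_rot: [-0.212, 3.134, -0.0]
ft_force: [-0.5, 0.3, 0.6]
grip_width: 0.575
grip_force: 0.0
t 26.35 pos [0.5018 0.0785 0.1321] yaw_toolx -172.25 tooly 97.75 zz [ 6.e-04 -1.e-04 -1.e+00] F [-0.49  0.28  0.59] q7 1.428
shift tool [-0.0875  0.0936  0.1036]
```

```bash
python3 -m handwheel '[[0.05,-0.022,0.023,0,0,0,0],[0.05,-0.022,0.023,0,0,0,0],[0.05,-0.022,0.024,0,0,0,0],[0.05,-0.0215,0.0235,0.01,0,0,0],[0.05,0,0,0.02,0,0,0],[0.05,0,0,0.01,0,0,0],[0.05,0,0,0,0,0,0]]'; python3 t.py '[0.5759,0.183,0.0285]'
python3 - <<'E'
from h import *
a,d=ctrl.get_image("scene")
cv2.imwrite("pics/c6.png",cv2.resize(a[130:270,230:410],None,fx=4,fy=4,interpolation=2))
E
```

```text
time: 27.22
position: [0.5746, 0.1813, 0.0905]
tool_rot: [0.212, -3.132, 0.002]
ft_force: [0.0, 1.2, 0.3]
grip_width: 0.576
grip_force: 0.0
t 27.225 pos [0.5746 0.1813 0.0905] yaw_toolx -172.27 tooly 97.73 zz [-0.0021 -0.0016 -1.    ] F [0.01 1.16 0.27] q7 1.113
shift tool [-0.0017  0.0016  0.062 ]
```

View pics/c6.png

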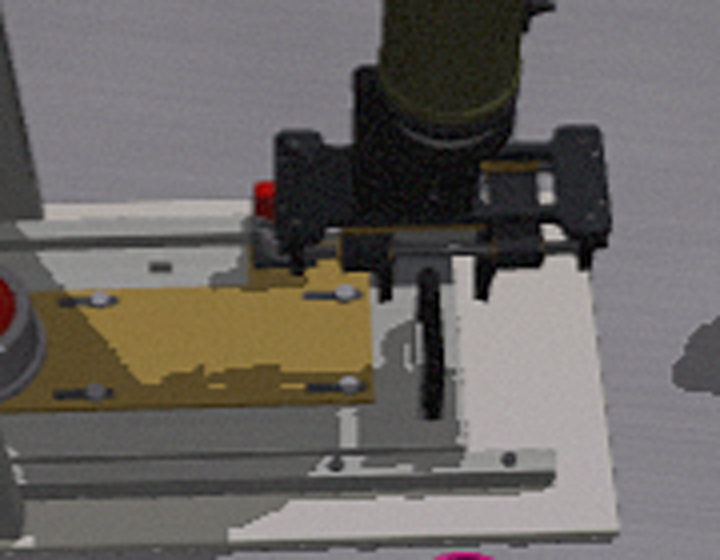

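Fingers straddle the handle bar ((385,290) and (482,290) around (430,340)); the knob is up at (265,200), shuttle short of the hole. Descend and pinch.

```bash
python3 -m handwheel '[[0.05,-0.0015,0.0015,0.02,0,0,0],[0.05,0,0,0.015,0,0,0],[0.05,0,0,0.01,0,0,0],[0.05,0,0,0.01,0,0,0],[0.05,0,0,0.006,0,0,0],[0.05,0,0,0,0,0,0]]'; python3 -m handwheel '[[0.0,0,0,0,0,0,0],[0,0,0,0,0,0,0],[0,0,0,0,0,0,0],[0,0,0,0,0,0,0],[0,0,0,0,0,0,0],[0,0,0,0,0,0,0]]' 5; python3 t.py '[0.5637,0.2679,0.029]'
```

```text
time: 28.02
position: [0.5764, 0.1847, 0.0301]
tool_rot: [0.215, -3.133, 0.0]
ft_force: [0.0, 0.3, 0.1]
grip_width: 0.572
grip_force: 0.0
time: 28.78
position: [0.5771, 0.1829, 0.0306]
tool_rot: [0.213, -3.134, 0.004]
ft_force: [0.8, -5.2, 2.9]
grip_width: 0.159
grip_force: 5.0
t 28.775 pos [0.5771 0.1829 0.0306] yaw_toolx -172.21 tooly 97.79 zz [-1.0e-04 -2.3e-03 -1.0e+00] F [ 0.81 -5.19  2.86] q7 1.072
shift tool [0.0017 0.086  0.0014]
```

```bash
python3 -m handwheel '[[0,0,-0.002,0,0,0,0],[0,0,-0.002,0,0,0,0],[0,0,-0.002,0,0,0,0],[0,0,-0.002,0,0,0,0],[0,0,-0.001,0,0,0,0],[0,0,0,0,0,0,0]]' 15; python3 t.py '[0.5637,0.2679,0.029]'
```

```text
time: 29.52
position: [0.5774, 0.1816, 0.0307]
tool_rot: [-0.221, 3.132, 0.012]
ft_force: [1.1, 8.3, -4.1]
grip_width: 0.154
grip_force: 15.0
t 29.525 pos [0.5774 0.1816 0.0307] yaw_toolx -171.94 tooly 98.06 zz [ 8.0e-04  7.5e-03 -1.0e+00] F [ 1.1   8.31 -4.1 ] q7 1.088
shift tool [0.0014 0.0874 0.0023]
```

```bash
python3 -m handwheel '[[0,0,-0.001,0,0,0,0],[0,0,-0.001,0,0,0,0],[0,0,0,0,0,0,0]]' 15; python3 t.py '[0.5637,0.2679,0.029]'
```

```text
time: 29.9
position: [0.5777, 0.1796, 0.0307]
tool_rot: [-0.221, 3.132, 0.012]
ft_force: [-0.1, 7.9, -3.7]
grip_width: 0.158
grip_force: 15.0
t 29.9 pos [0.5777 0.1796 0.0307] yaw_toolx -171.94 tooly 98.06 zz [ 9.0e-04  7.4e-03 -1.0e+00] F [-0.1   7.86 -3.7 ] q7 1.092
shift tool [0.0015 0.0894 0.0023]
```

Sliding at about 8 N, travel ≈0.089. Continue in small steps.

```bash
for i in 1; do python3 -m handwheel '[[0,0,-0.001,0,0,0,0],[0,0,-0.001,0,0,0,0],[0,0,-0.001,0,0,0,0],[0,0,-0.001,0,0,0,0],[0,0,0,0,0,0,0]]' 15; done; python3 t.py '[0.5637,0.2679,0.029]'
python3 -m handwheel '[[0,0,-0.0007,0,0,0,0],[0,0,-0.0007,0,0,0,0],[0,0,-0.0006,0,0,0,0],[0,0,0,0,0,0,0]]' 15; python3 t.py '[0.5637,0.2679,0.029]'
```

```text
time: 30.52
position: [0.5783, 0.1754, 0.0306]
tool_rot: [-0.221, 3.132, 0.011]
ft_force: [1.0, 7.8, -3.1]
grip_width: 0.156
grip_force: 15.0
t 30.525 pos [0.5783 0.1754 0.0306] yaw_toolx -171.95 tooly 98.05 zz [ 9.0e-04  7.1e-03 -1.0e+00] F [ 1.05  7.83 -3.08] q7 1.099
shift tool [0.0015 0.0937 0.0023]
time: 31.02
position: [0.5786, 0.1734, 0.0307]
tool_rot: [-0.22, 3.132, 0.011]
ft_force: [2.0, 9.0, -2.9]
grip_width: 0.15
grip_force: 15.0
t 31.025 pos [0.5786 0.1734 0.0307] yaw_toolx -171.95 tooly 98.05 zz [ 9.0e-04  7.2e-03 -1.0e+00] F [ 1.97  9.01 -2.86] q7 1.103
shift tool [0.0015 0.0956 0.0023]
```

```bash
python3 -m handwheel '[[0,0,-0.0007,0,0,0,0],[0,0,-0.0007,0,0,0,0],[0,0,-0.0006,0,0,0,0],[0,0,0,0,0,0,0]]' 15; python3 t.py '[0.5637,0.2679,0.029]'
```

```text
time: 31.52
position: [0.5787, 0.1724, 0.0306]
tool_rot: [-0.221, 3.132, 0.013]
ft_force: [0.8, 10.2, -3.9]
grip_width: 0.15
grip_force: 15.0
t 31.525 pos [0.5787 0.1724 0.0306] yaw_toolx -171.92 tooly 98.08 zz [ 0.001   0.0083 -1.    ] F [ 0.81 10.18 -3.88] q7 1.106
shift tool [0.0014 0.0967 0.0024]
```

```bash
python3 -m handwheel '[[0,0,-0.0005,0,0,0,0],[0,0,-0.0005,0,0,0,0],[0,0,0,0,0,0,0]]' 15; python3 t.py '[0.5637,0.2679,0.029]'
```

```text
time: 31.9
position: [0.5789, 0.1714, 0.0307]
tool_rot: [-0.221, 3.132, 0.013]
ft_force: [1.9, 8.7, -3.6]
grip_width: 0.156
grip_force: 15.0
t 31.9 pos [0.5789 0.1714 0.0307] yaw_toolx -171.91 tooly 98.09 zz [ 0.001   0.0083 -1.    ] F [ 1.9   8.68 -3.57] q7 1.108
shift tool [0.0015 0.0977 0.0024]
```

```bash
python3 -m handwheel '[[0,0,-0.0007,0,0,0,0],[0,0,-0.0007,0,0,0,0],[0,0,-0.0006,0,0,0,0],[0,0,0,0,0,0,0]]' 15; python3 t.py '[0.5637,0.2679,0.029]'
```

```text
time: 32.4
position: [0.5795, 0.1665, 0.0307]
tool_rot: [-0.219, 3.133, 0.007]
ft_force: [1.1, 5.1, -1.7]
grip_width: 0.155
grip_force: 15.0
t 32.4 pos [0.5795 0.1665 0.0307] yaw_toolx -172.01 tooly 97.99 zz [ 8.0e-04  4.6e-03 -1.0e+00] F [ 1.13  5.05 -1.69] q7 1.111
shift tool [0.0016 0.1026 0.0021]
```

```bash
python3 -m handwheel '[[0,0,-0.0007,0,0,0,0],[0,0,-0.0007,0,0,0,0],[0,0,-0.0006,0,0,0,0],[0,0,0,0,0,0,0]]' 15; python3 t.py '[0.5637,0.2679,0.029]'
```

```text
time: 32.9
position: [0.5796, 0.1657, 0.0307]
tool_rot: [-0.22, 3.133, 0.01]
ft_force: [1.2, 6.6, -1.5]
grip_width: 0.155
grip_force: 15.0
t 32.9 pos [0.5796 0.1657 0.0307] yaw_toolx -171.97 tooly 98.03 zz [ 9.0e-04  6.2e-03 -1.0e+00] F [ 1.15  6.63 -1.53] q7 1.115
shift tool [0.0015 0.1034 0.0023]
```

```bash
cat > k.py <<'E'
from h import *
a,d=ctrl.get_image("scene");f=a.astype(int);m=(f[...,2]>80)&(f[...,1]<.5*f[...,2])&(f[...,0]<.6*f[...,2]);w=np.zeros_like(m);w[168:198,285:318]=1;m&=w
P=pts("scene",d)[m];v,u=np.nonzero(m);print(m.sum(),"u",u.min(),u.max(),"v",v.min(),v.max(),"z",np.percentile(P[:,2],[5,50,75,95]).round(4) if m.sum() else '')
E
python3 k.py; python3 -m handwheel '[[0,0,-0.0005,0,0,0,0],[0,0,-0.0005,0,0,0,0],[0,0,0,0,0,0,0]]' 15; python3 t.py '[0.5637,0.2679,0.029]'
```

```text
38 u 294 307 v 177 180 z [0.1101 0.1145 0.1155 0.1168]
time: 33.33
position: [0.5797, 0.1657, 0.0307]
tool_rot: [-0.221, 3.132, 0.011]
ft_force: [1.5, 8.1, -3.0]
grip_width: 0.155
grip_force: 15.0
t 33.325 pos [0.5797 0.1657 0.0307] yaw_toolx -171.94 tooly 98.06 zz [ 0.0011  0.0074 -1.    ] F [ 1.53  8.06 -2.99] q7 1.117
shift tool [0.0015 0.1034 0.0024]
```

The knob is back at its locked height (0.1145 m, pixel rows 177–180 as at the start) and the shuttle is stopped: pin home. Relieve, release and retreat.

```bash
python3 -m handwheel '[[0,0,0.0015,0,0,0,0],[0,0,0.0015,0,0,0,0],[0,0,0.001,0,0,0,0],[0,0,0,0,0,0,0]]'; python3 t.py; python3 -m handwheel '[[0.05,0,0,0,0,0,0],[0.05,0,0,0,0,0,0],[0.05,0,0,0,0,0,0],[0.05,0,0,0,0,0,0],[0.05,0,0,-0.02,0,0,0],[0.05,0,0,-0.04,0,0,0],[0.05,0,0,-0.06,0,0,0],[0.05,0,0,-0.06,0,0,0],[0.05,0,0,-0.06,0,0,0],[0.05,0,0.05,-0.02,0,0,0],[0.05,0,0.05,0,0,0,0],[0.05,0,0,0,0,0,0]]'; python3 t.py; python3 k.py
python3 - <<'E'
from h import *
a,d=ctrl.get_image("scene")
cv2.imwrite("pics/c7.png",cv2.resize(a[120:310,170:450],None,fx=2.8,fy=2.8,interpolation=2))
E
```

```text
time: 33.83
position: [0.5797, 0.1655, 0.0307]
tool_rot: [-0.216, 3.133, 0.003]
ft_force: [1.0, 5.5, -0.6]
grip_width: 0.152
grip_force: 15.0
t 33.825 pos [0.5797 0.1655 0.0307] yaw_toolx -172.1 tooly 97.9 zz [ 5.0e-04  2.1e-03 -1.0e+00] F [ 1.03  5.53 -0.6 ] q7 1.11
time: 35.33
position: [0.5631, 0.2691, 0.2927]
tool_rot: [-0.23, 3.132, 0.006]
ft_force: [-0.1, -0.6, 0.6]
grip_width: 0.573
grip_force: 0.0
t 35.325 pos [0.5631 0.2691 0.2927] yaw_toolx -171.6 tooly 98.4 zz [ 8.0e-04  3.6e-03 -1.0e+00] F [-0.05 -0.56  0.63] q7 1.031
60 u 294 307 v 177 186 z [0.0911 0.1129 0.1149 0.1175]
```

View pics/c7.png

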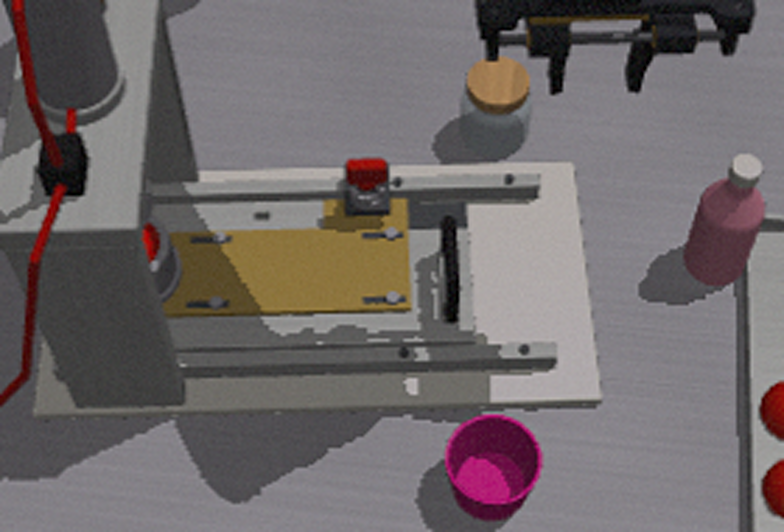

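The knob at (367,175) is down and aligned as at the start, with the brass tab's hole under its bracket. The bottle, jar and cup are untouched and the gripper is clear.

```bash
python3 -c "
from bench import ctrl
print(ctrl.close_job())"
```

```text
the job is handed in; nothing more can be done
None
```

I handed in the job at about 35 s: the mould is under the ram with the shuttle at about 103 mm travel, the T-knob is back at its locked height and direction with the shuttle stopped against it, and the bottle, jar and cup were not touched.

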